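# Weigh a parcel on the counter scale

### The arm

A 6-joint arm with a two-finger parallel gripper is mounted at the origin on the work surface. World frame = base frame: x ahead of the robot, y to its left, z up, the work surface at z = 0. Lengths are in m, angles in rad, forces in N, time in s.
With the tool pointing down it reaches from about 0.375 to 0.975 m from the base axis. Payload 3.8 kg.
Tool frame: the origin (TCP) lies at the very end of the fingers, on their centre line; the grasp point (between the pads) lies 19 mm behind it (bot.tcp_to_grasp is the z of the grasp point in the tool frame, in m); z points along the fingers, y is the direction in which the jaws open and shut (so a half turn about z gives the same grasp; the last joint's range is limited). The gripper opens to 85 mm and grips with 20 to 120 N. Pads are 22 mm wide; open, the fingers measure 114 mm over their backs; the gripper's body (76 mm by 85 mm) begins 54 mm behind the grasp point. The pads swing forward as they close: fully open they stand 13 mm farther back than shut.
Start: joints at [-0.037, 0.264, 1.604, -0, 1.274, -0.037], TCP at [0.675, -0, 0.207] pointing down, gripper open.
Joint ranges: [-2.63, 2.63], [-0.94, 2.18], [0.31, 2.57], [-1.31, 4.45], [0, 2.66], [-2.55, 2.55]. Speed limits (rad/s): [2.57, 2.57, 3.14, 3.14, 3.14, 3.14].

### API

Orientations are given as a rotation vector (axis times angle).
In Python, from workcell import status, vision, job, bot gives the robot as it stands.
- The arm moves only by the tool apply_moves, never from a script. Its argument "deltas" is a list of rows, each a list of 7 numbers: the shift along the tool's x, y, z in m, then the turn, a rotation vector about the tool's x, y, z in rad, then the closure, from 0 (fully open) to 1 (shut). In form: [[x, y, z, rx, ry, rz, jaw], ...]. A call has 1 to 8 rows; each row is the pose to reach, as a shift and turn from the pose commanded when the call began, along the tool's axes at that moment; what a row does not reach only later rows make up. A row lasts 1/12 s, in which the tool goes at most 41.7 mm and 7.16 degrees, less where a joint would pass 70% of its speed; a pose out of reach is approached as far as the arm can. A call with a gripper value outside its range is refused whole. The fingers move at their own pace and stop on an object; "squeeze" is the grip in N (left out, the last holds). Time passes only in rows, so rows that repeat a pose let the fingers close. It gives the time, the measured TCP pose, the force and the opening at its end, in the units of the state.
- status.read_state(): the state, without advancing time (a new reading comes with each control period).
- vision.read_camera(name): name is "scene" or "side" or "wrist"; returns the picture (384x512x3 uint8, red, green, blue); there is no depth.
- vision.get_calibration(name): a dict with "fov_y" (degrees; the focal length in pixels is half the picture's height over the tangent of half this angle, whatever the lens; pixels are square), "cx", "cy" (the principal point, pixels), "R" (3x3) and "t" (3): a world point X has camera coordinates R X + t; the wrist camera has in their place "tool_from_camera" (4x4, takes a point from camera to tool coordinates, whose origin is the TCP and whose axes are the flange's). Camera axes: x right, y down, z forward; pixel columns grow to the right and rows downward; lengths in m; the calibration is good to about 2 mm. The wrist camera is an equidistant fisheye: a pixel r from the principal point sees the ray r / f radians off the axis. A picture is of the moment at which its call begins: read the wrist's pose just before it. get_calibration takes no time and is no camera call.
- job.finish_job(): hands the job in, once; it reports no verdict.
The state is a dict: "time": time; "q": joint angles; "joint_vel": joint speeds; "joint_torque": joint torques, N m; "tool_pos": TCP position; "tcp_rot": TCP orientation; "wrist_force": force on the tool from outside, world axes, zero at the start; "torque": the same for the moment, N m; "width": opening from 0.0 (shut) to 1.0 (fully open).
Only numpy, scipy, OpenCV 4.12 (cv2) and the standard library are available. Lean on these libraries where they do the work, as an engineer would, in place of code of your own. Each camera call takes 0.05 s, during which the arm holds its last target. There are 200 camera calls.

### The job

Weigh the parcel that sits on the right-hand pan of the counter scale: stand as many of the 500 g weights from the sloped rack on the empty left-hand pan as it takes, and slide the brass poise along the front beam for the rest, until the beam floats level by itself with the red pointer inside the green field. Leave the parcel lying on its pan and do not disturb the other things on the counter.

Things in the scene. Friction and masses are not known exactly. Their poses are not given: they have to be found in the camera images.
- scale_mid (a point): Counter scale with two pans, fixed: blue body 120 x 330 mm. Point on the counter under its middle; x away from the robot, y to the left pan, z up. Beam pivots about x, 85 mm up; pans on it 125 mm to left and right. Midway a white index plate 60 mm wide, top 242 mm up, shows on both faces a red pointer (17 mm off centre at a stop) and a 7.5 mm green field = level.
- beam (a joint): Beam tilt, rad: 0 level, + = right (parcel) pan low; stops at +-0.12; starts at +0.12. Pans stay horizontal, each 15 mm up or down at a stop. Level when mass on the left pan (anywhere on it) + poise setting = parcel, within about 25 g. 9 g of difference tilts it about 0.01 rad; over about 110 g it lies on a stop. Damped: rests some 1.5 s after a change, if nothing touches it.
- poise (a joint): Brass poise on the front beam: its place along the scale's y, m: 0 at the right end, 80 mm right of the scale's middle (counts 0 g) to 0.16 at the left end (counts 520 g on the left pan's side), 3.25 g per mm. Starts anywhere, stays where left, sliding friction about 2 N.
- poise_grip (a point): Middle of the poise's upright grip: brass block 16 mm along the beam x 18 x 44 mm high, flat sides facing along the beam; 141 mm above the counter when level, up to 10 mm more or less when tilted; it leans with the beam. Under the grip is the poise's body, 36 x 30 mm. It slides 115 mm on the robot's side of the scale's middle; pan rims and loads are 37 mm behind it: lean the tool 30 deg towards the robot.
- pan_l_top (a point): Left pan, for weights, empty at the start: flat round steel plate, 156 mm diameter. Point: middle of its upper face, 125 mm above the counter when level (140 mm at the start). Axes as the scale's.
- pan_r_top (a point): Right pan, with the parcel; same size. Point: middle of its upper face.
- parcel_mid (a point): Brown cardboard parcel 100 x 130 x 70 mm high, lying on the right pan; its centre. Its mass is unknown, 0.56 to 1.44 kg: one or two weights and the poise balance it.
- weight0_mid (a point): One of three equal 500 g steel weights, 78 mm tall: cylinder of 40 mm diameter x 42 mm with a green band, above it a grip stem of 20 mm diameter x 36 mm. Point: on its axis, 39 mm above its foot; the stem's middle is 21 mm farther up. z axis: from foot to stem.
- weight1_mid (a point): One of three equal 500 g steel weights, 78 mm tall: cylinder of 40 mm diameter x 42 mm with a green band, above it a grip stem of 20 mm diameter x 36 mm. Point: on its axis, 39 mm above its foot; the stem's middle is 21 mm farther up. z axis: from foot to stem.
- weight2_mid (a point): One of three equal 500 g steel weights, 78 mm tall: cylinder of 40 mm diameter x 42 mm with a green band, above it a grip stem of 20 mm diameter x 36 mm. Point: on its axis, 39 mm above its foot; the stem's middle is 21 mm farther up. z axis: from foot to stem.
- rack_mid (a point): Sloped wooden weight rack, fixed, 240 mm long; point on the counter under its middle. y axis along the row of three weights, 75 mm apart, each 24 mm deep in a square well (1 mm play all round), its axis leaning 0.5 rad (29 deg) to the rack's -x (towards the robot): draw it out along that axis. Any weight may be taken.
- carton_mid (a point): Bystander: yellow drink carton 40 x 62 x 105 mm, upright; its centre.
- inkbottle_mid (a point): Bystander: ink bottle with blue pointed cap, 54 mm diameter, 115 mm tall; point on its axis 50 mm up.
- inkpad_mid (a point): Bystander: black round ink-pad tin, 96 mm diameter, 33 mm high; its centre.

How it is judged:
On the way:
1. a weight from the rack stands upright on the left-hand pan, let go ((((horizontal distance between weight0_mid and pan_l_top below 0.062 m and z of weight0_mid in the frame of pan_l_top between 0.034 and 0.044 m and angle between weight0_mid's own z axis and vertical below 0.12 rad) and contact force between the fingers and weight0 below 0.05 N) or ((horizontal distance between weight1_mid and pan_l_top below 0.062 m and z of weight1_mid in the frame of pan_l_top between 0.034 and 0.044 m and angle between weight1_mid's own z axis and vertical below 0.12 rad) and contact force between the fingers and weight1 below 0.05 N) or ((horizontal distance between weight2_mid and pan_l_top below 0.062 m and z of weight2_mid in the frame of pan_l_top between 0.034 and 0.044 m and angle between weight2_mid's own z axis and vertical below 0.12 rad) and contact force between the fingers and weight2 below 0.05 N))), for 0.2 s.
At the end, for the whole second after the job is handed in: The beam floats at rest within 0.025 rad of level. Every weight stands upright on the left pan (axis within 62 mm of its middle; at least one does) or is clear of the scale, over 100 mm from both pans' middles. The parcel lies flat on the right pan, within 50 mm of its middle (value of joint beam between -0.025 and 0.025 rad and velocity of joint beam between -0.03 and 0.03 rad/s and ((horizontal distance between weight0_mid and pan_l_top below 0.062 m and z of weight0_mid in the frame of pan_l_top between 0.034 and 0.044 m and angle between weight0_mid's own z axis and vertical below 0.12 rad) or (horizontal distance between weight1_mid and pan_l_top below 0.062 m and z of weight1_mid in the frame of pan_l_top between 0.034 and 0.044 m and angle between weight1_mid's own z axis and vertical below 0.12 rad) or (horizontal distance between weight2_mid and pan_l_top below 0.062 m and z of weight2_mid in the frame of pan_l_top between 0.034 and 0.044 m and angle between weight2_mid's own z axis and vertical below 0.12 rad)) and ((horizontal distance between weight0_mid and pan_l_top below 0.062 m and z of weight0_mid in the frame of pan_l_top between 0.034 and 0.044 m and angle between weight0_mid's own z axis and vertical below 0.12 rad) or (horizontal distance between weight0_mid and pan_l_top above 0.1 m and horizontal distance between weight0_mid and pan_r_top above 0.1 m and contact force between weight0 and scale below 0.05 N)) and ((horizontal distance between weight1_mid and pan_l_top below 0.062 m and z of weight1_mid in the frame of pan_l_top between 0.034 and 0.044 m and angle between weight1_mid's own z axis and vertical below 0.12 rad) or (horizontal distance between weight1_mid and pan_l_top above 0.1 m and horizontal distance between weight1_mid and pan_r_top above 0.1 m and contact force between weight1 and scale below 0.05 N)) and ((horizontal distance between weight2_mid and pan_l_top below 0.062 m and z of weight2_mid in the frame of pan_l_top between 0.034 and 0.044 m and angle between weight2_mid's own z axis and vertical below 0.12 rad) or (horizontal distance between weight2_mid and pan_l_top above 0.1 m and horizontal distance between weight2_mid and pan_r_top above 0.1 m and contact force between weight2 and scale below 0.05 N)) and horizontal distance between parcel_mid and pan_r_top below 0.05 m and z of parcel_mid in the frame of pan_r_top between 0.03 and 0.04 m); the robot touches nothing.
It fails at once if the yellow drink carton is shifted by more than 20 mm or knocked over (distance of carton_mid from where it was at the start of the episode above 0.02 m or angle between carton_mid's own z axis and vertical above 0.3 rad).
It fails at once if the ink bottle is shifted by more than 20 mm or knocked over (distance of inkbottle_mid from where it was at the start of the episode above 0.02 m or angle between inkbottle_mid's own z axis and vertical above 0.3 rad).
It fails at once if the black ink-pad tin is shifted by more than 20 mm or knocked over (distance of inkpad_mid from where it was at the start of the episode above 0.02 m or angle between inkpad_mid's own z axis and vertical above 0.3 rad).
It fails at once if the parcel is shifted by more than 40 mm (its rise with the pan included) (distance of parcel_mid from where it was at the start of the episode above 0.04 m).
It also fails if it takes over 72 s, if anything falls off the work surface, if the arm or the gripper's body presses on something with over 40 N, if the wrist force passes 120 N, or if a joint passes its speed limit or range.

## Working session

There is one attempt and no reset: what is moved stays moved. The work goes in short steps, Python scripts to look and compute and a tool call to move; the robot and the scene stay as the last step left them, time stands still between calls to the robot, and variables do not carry over. Pictures are saved under pics/ and viewed, about 8 in all and at most 12, crops included, and the job is handed in when it is done.

Besides the shell and the picture viewer there is one more tool, called after ">>>" as name(argument=value, ...), one argument or row to a line, values as JSON. apply_moves: Moves the arm, as the interface text tells. Its arguments: {"type":"object","properties":{"deltas":{"type":"array","items":{"type":"array","items":{"type":"number"}}},"squeeze":{"type":"number"}},"required":["deltas"]}

```bash
mkdir -p pics; ls; python3 - <<'E'
from workcell import status, vision, job, bot
import cv2,numpy as np
print(status.read_state())
ims=[]
for n in ["scene","side","wrist"]:
    im=vision.read_camera(n); cv2.imwrite(f"pics/{n}0.png",im[:,:,::-1]); print(n,vision.get_calibration(n))
    ims.append(im)
s=np.hstack(ims[:2])
cv2.imwrite("pics/a.png",cv2.resize(ims[0],(800,600),interpolation=cv2.INTER_CUBIC)[:,:,::-1]);cv2.imwrite("pics/b.png",cv2.resize(ims[1],(800,600),interpolation=cv2.INTER_CUBIC)[:,:,::-1])
E
```

```text
pics
{'time': 0.0, 'q': array([-3.69177049e-02,  2.64751740e-01,  1.60542767e+00, -6.51163372e-06,
        1.27372050e+00, -3.68896798e-02]), 'joint_vel': array([ 0.00029666, -0.00142913,  0.00031217, -0.00132911, -0.00309214,
       -0.0002121 ]), 'joint_torque': array([ 6.10465631e-04, -5.15121067e+01, -3.67308676e+01, -4.07824507e-05,
        1.31324201e-02,  1.46811578e-05]), 'tool_pos': array([6.74179129e-01, 1.42030949e-05, 2.06034087e-01]), 'tcp_rot': array([-2.22027736, -2.22021938,  0.00247226]), 'wrist_force': array([-0.8184036 ,  0.07507046, -0.26038057]), 'torque': array([0.00043737, 0.01479656, 0.00280332]), 'width': 1.0036052447677826}
scene {'fov_y': 56.52469363319176, 'cx': 255.15918285060204, 'cy': 194.18143358283862, 'R': array([[-0.75880053,  0.65132225,  0.00104514],
       [ 0.50563429,  0.59008175, -0.62939454],
       [-0.41055538, -0.47705645, -0.77708521]]), 't': array([ 0.41796231, -0.21829785,  1.26073636])}
side {'fov_y': 57.17914060616457, 'cx': 253.5775919139161, 'cy': 191.78079783705186, 'R': array([[-0.81835984, -0.57460726, -0.01066187],
       [-0.26989807,  0.40063727, -0.87558255],
       [ 0.50738763, -0.71366398, -0.48295084]]), 't': array([0.50238427, 0.24101732, 0.75572795])}
wrist {'fov_y': 65.70646984690485, 'cx': 257.58793229205486, 'cy': 188.46747772114716, 'tool_from_camera': array([[ 1.47512686e-03, -9.51940878e-01, -3.06278288e-01,
         7.87037075e-02],
       [ 9.99998895e-01,  1.34694418e-03,  6.29865109e-04,
         1.04132892e-04],
       [-1.87054589e-04, -3.06278878e-01,  9.51941812e-01,
        -1.65883171e-01],
       [ 0.00000000e+00,  0.00000000e+00,  0.00000000e+00,
         1.00000000e+00]])}
```

View pics/a.png

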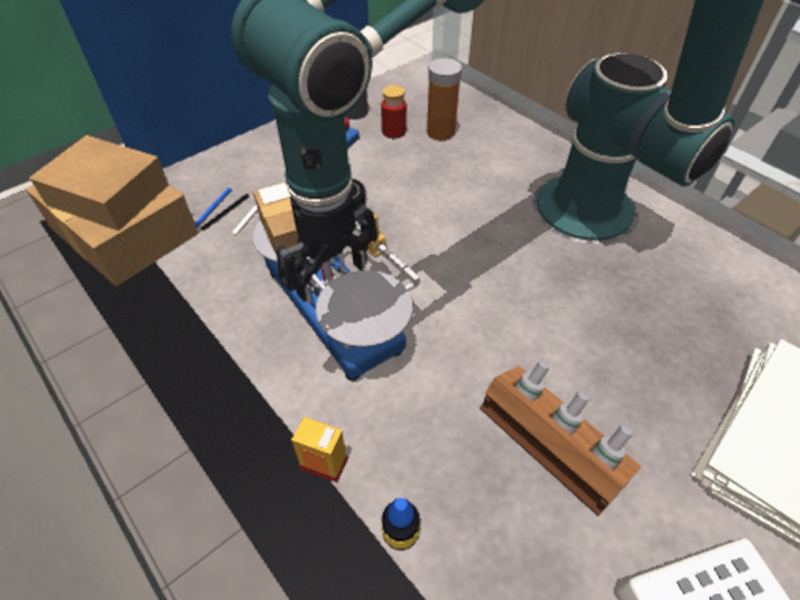

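View pics/b.png

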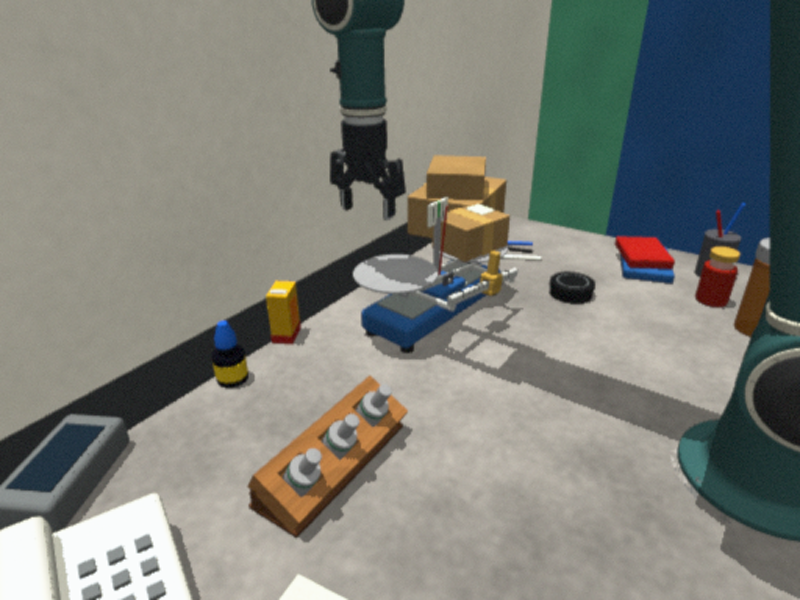

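The scene view shows the rack stems at (541,367), (578,397) and (623,432), and the left pan at about (365,305). The side view shows the stems at (382,392), (350,422) and (313,455), and the poise grip at about (493,262). I'll triangulate these.

```bash
cat > h.py <<'E'
from workcell import status, vision, bot
import cv2,numpy as np
from scipy.spatial.transform import Rotation as Ro
def ray(n,px,st=None):
    c=vision.get_calibration(n);f=192/np.tan(np.radians(c["fov_y"])/2)
    d=np.array([(px[0]-c["cx"])/f,(px[1]-c["cy"])/f,1.])
    if n!="wrist":
        R=np.array(c["R"]);return -R.T@c["t"],R.T@d/np.linalg.norm(d)
    r=np.hypot(d[0],d[1]);d=np.array([np.sin(r)*d[0]/r,np.sin(r)*d[1]/r,np.cos(r)]) if r>1e-9 else d
    T=np.array(c["tool_from_camera"]);Rt=Ro.from_rotvec(st["tcp_rot"]).as_matrix()
    return Rt@T[:3,3]+st["tool_pos"],Rt@T[:3,:3]@d
def tri(*rs):
    A=0;b=0
    for o,d in rs:
        P=np.eye(3)-np.outer(d,d)/(d@d);A=A+P;b=b+P@o
    X=np.linalg.solve(A,b);return X,[np.linalg.norm((np.eye(3)-np.outer(d,d)/(d@d))@(X-o)) for o,d in rs]
def onz(r,z): o,d=r;return o+d*(z-o[2])/d[2]
def proj(n,X,st=None):
    c=vision.get_calibration(n);f=192/np.tan(np.radians(c["fov_y"])/2)
    if n!="wrist":
        p=np.array(c["R"])@X+c["t"];return p[:2]/p[2]*f+[c["cx"],c["cy"]]
    T=np.array(c["tool_from_camera"]);Rt=Ro.from_rotvec(st["tcp_rot"]).as_matrix()
    p=np.linalg.inv(T)@np.r_[Rt.T@(X-st["tool_pos"]),1];p=p[:3]
    r=np.hypot(p[0],p[1]);return p[:2]/r*np.arctan2(r,p[2])*f+[c["cx"],c["cy"]]
def rows(pos,rv):
    """delta in tool frame from current measured pose to pos/rot"""
    s=status.read_state();R=Ro.from_rotvec(s["tcp_rot"]);G=Ro.from_rotvec(rv) if np.ndim(rv)==1 else Ro.from_matrix(rv)
    return np.round(np.r_[R.inv().apply(np.array(pos)-s["tool_pos"]),(R.inv()*G).as_rotvec()],4)
E
python3 - <<'E'
from h import *
k=1/1.5625
np.set_printoptions(precision=4,suppress=True)
for nm,a,b in [("A",(541,367),(382,392)),("B",(578,397),(350,422)),("C",(623,432),(313,455)),
  ("panL",(364,306),(398,273)),("ink tip",(401,502),(223,322)),("cartontopfar",(318,434),(284,286)),
  ("wellA",(530,388),(374,410)),("wellC",(605,457),(303,478))]:
    print(nm,*tri(ray("scene",np.array(a)*k),ray("side",np.array(b)*k)))
r=ray("side",np.array((493,262))*k)
print("poise z.16-.13",onz(r,.151),onz(r,.131))
print("pad",onz(ray("side",np.array((572,286))*k),.017))
for z in (0.01,):print("scale corners side",[onz(ray("side",np.array(p)*k),z)for p in [(363,322),(407,345)]])
p=[onz(ray("scene",np.array(p)*k),.02)for p in [(352,374),(404,350)]];print("scene scale corners",p)
print("index",onz(ray("side",np.array((438,200))*k),.24))
E
```

```text
A [0.4652 0.2442 0.0962] [np.float64(0.00036618077850175305), np.float64(0.0003661807785017508)]
B [0.4636 0.316  0.095 ] [np.float64(0.0009722288099653347), np.float64(0.0009722288099651896)]
C [0.4609 0.3926 0.0984] [np.float64(0.0016521040044441425), np.float64(0.001652104004444176)]
panL [ 0.6168 -0.0103  0.135 ] [np.float64(0.001677093169572328), np.float64(0.0016770931695723726)]
ink tip [0.775  0.2651 0.1152] [np.float64(0.001026304928809271), np.float64(0.0010263049288091234)]
cartontopfar [0.7976 0.1086 0.1054] [np.float64(0.004324154842627928), np.float64(0.004324154842628078)]
wellA [0.4818 0.2452 0.055 ] [np.float64(0.001519378092065776), np.float64(0.0015193780920656837)]
wellC [0.4827 0.3944 0.0479] [np.float64(0.002154064432536621), np.float64(0.0021540644325366474)]
poise z.16-.13 [ 0.4796 -0.1214  0.151 ] [ 0.4976 -0.1611  0.131 ]
pad [ 0.3997 -0.3704  0.017 ]
scale corners side [array([0.695 , 0.0002, 0.01  ]), array([0.5754, 0.0195, 0.01  ])]
scene scale corners [array([0.6736, 0.0197, 0.02  ]), array([0.5731, 0.0404, 0.02  ])]
index [ 0.6114 -0.1395  0.24  ]
```

```bash
cat >> h.py <<'E'
np.set_printoptions(precision=4,suppress=True)
def Rt(lean,yaw=0.):
    """tool y = -Y (jaws along y), camera on far side, leaning back to the robot"""
    s,c=np.sin(lean),np.cos(lean)
    return Ro.from_euler("z",yaw).as_matrix()@np.array([[c,0,s],[0,-1,0],[s,0,-c]])
E
python3 -c "
from h import *
print(rows([.436,.244,.149],Rt(.5)),rows([.5,.15,.24],Rt(.25)))"
```

```text
[ 0.244  -0.2383  0.0578 -0.3934  0.3933  1.5348] [ 0.15   -0.1744 -0.0333 -0.1977  0.1976  1.5618]
```

>>> apply_moves(
  deltas=[
    [0.05, -0.06, -0.03, 0, 0, 0.2, 0],
    [0.1, -0.12, -0.03, -0.2, 0.2, 1.5, 0.3],
    [0.15, -0.17, -0.03, -0.2, 0.2, 1.5, 0.3],
    [0.2, -0.2, 0, -0.39, 0.39, 1.535, 0.3],
    [0.244, -0.238, 0.03, -0.39, 0.39, 1.535, 0.3],
    [0.244, -0.238, 0.058, -0.393, 0.393, 1.535, 0.3],
    [0.244, -0.238, 0.058, -0.393, 0.393, 1.535, 0.3],
    [0.244, -0.238, 0.058, -0.393, 0.393, 1.535, 0.3],
  ],
)

```text
time: 0.82
tool_pos: [0.4612, 0.2149, 0.1666]
tcp_rot: [2.945, 1.007, 0.417]
wrist_force: [0.6, 0.3, -0.4]
width: 0.698
```

```bash
python3 -c "
from h import *
print(rows([.436,.244,.149],Rt(.5)))"
```

```text
[-0.006  -0.0398  0.0131 -0.1605  0.2108  0.6345]
```

>>> apply_moves(
  deltas=[
    [-0.006, -0.04, 0.013, -0.16, 0.21, 0.635, 0.3],
    [-0.006, -0.04, 0.013, -0.16, 0.21, 0.635, 0.3],
    [-0.006, -0.04, 0.013, -0.16, 0.21, 0.635, 0.3],
    [-0.006, -0.04, 0.013, -0.16, 0.21, 0.635, 0.3],
    [-0.006, -0.04, 0.013, -0.16, 0.21, 0.635, 0.3],
    [-0.006, -0.04, 0.013, -0.16, 0.21, 0.635, 0.3],
    [-0.006, -0.04, 0.013, -0.16, 0.21, 0.635, 0.3],
  ],
)

```text
time: 1.4
tool_pos: [0.4372, 0.2433, 0.1497]
tcp_rot: [3.044, 0.002, 0.776]
wrist_force: [-1.0, 0.4, 0.4]
width: 0.702
```

```bash
python3 - <<'E'
from h import *
print(rows([.436,.244,.149],Rt(.5)))
s=status.read_state()
w=vision.read_camera("wrist")
for t in ([.4652,.2442,.0962],[.4652+.017,.2442,.0962-.032]): print(proj("wrist",np.array(t),s))
sc=vision.read_camera("scene");sd=vision.read_camera("side")
cv2.imwrite("pics/w1.png",w[:,:,::-1]);cv2.imwrite("pics/sc1.png",sc[:,:,::-1]);cv2.imwrite("pics/sd1.png",sd[:,:,::-1])
# montage: wrist + scale crops from scene and side x3
c1=cv2.resize(sc[110:250,150:280],None,fx=3,fy=3,interpolation=cv2.INTER_CUBIC)
c2=cv2.resize(sd[110:235,220:350],None,fx=3,fy=3,interpolation=cv2.INTER_CUBIC)
m=np.zeros((600,800,3),np.uint8)
m[:420,:390]=c1;m[:375,400:790]=c2
cv2.imwrite("pics/m1.png",m[:,:,::-1])
E
```

```text
[-0.0014 -0.0007  0.0001  0.0001  0.0005  0.0013]
[256.7533 196.2173]
[256.8959 183.6268]
```

View pics/w1.png

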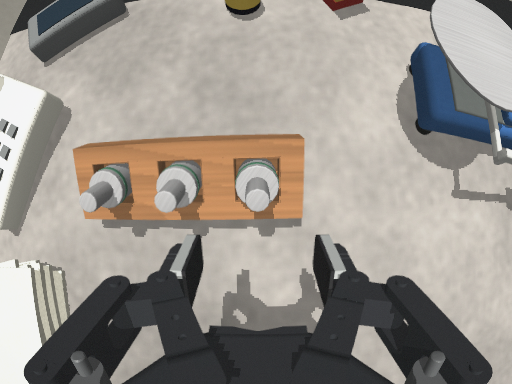

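View pics/m1.png

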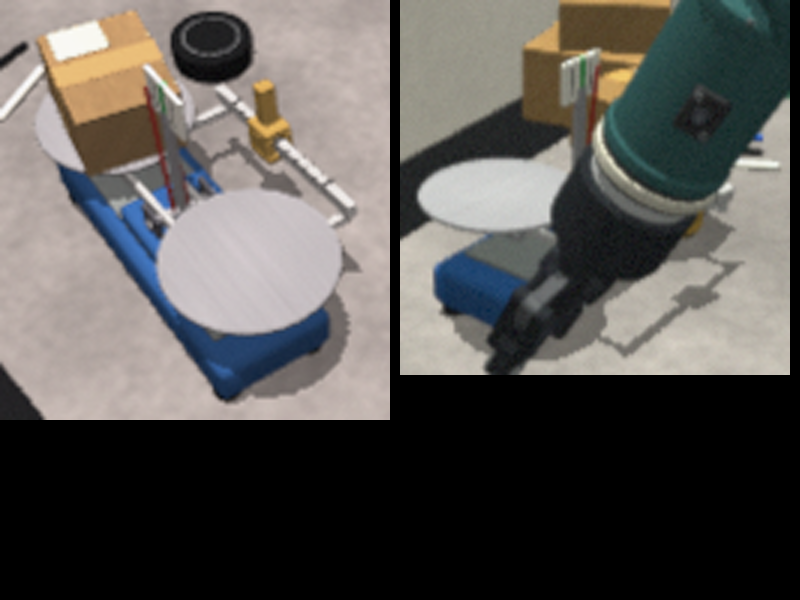

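Wrist view: stem A's end is at about (257,201), so its y matches and it sits about 5 mm nearer the robot than predicted. In the montage, the poise grip's middle is at scene px (238.3,144.3) and the left pan's centre at (233.3,197.3).

```bash
python3 - <<'E'
from h import *
k=1/1.5625; s=status.read_state()
rs=[ray("scene",np.array((541,367))*k),ray("side",np.array((382,392))*k),ray("wrist",(257,201),s)]
T,e=tri(*rs);print("T",T,e); print("wrist z.0962",onz(rs[2],.0962))
print("shoulder wrist at z .065",onz(ray("wrist",(257.5,183),s),.065))
t=lambda a,b:tri(ray("scene",np.array(a)/3+[150,110]),ray("side",np.array(b)*k))
for n,a,b in [("poise",(265,103),(494,261)),("poise top",(264,83),(494,252)),("panL",(250,262),(398,273)),("rodL",(352,207),(440,302)),("rodR",(220,88),(517,270)),("idx",(163,90),(437,213))]: print(n,*t(a,b))
a=T+.0-.032*np.array([-.479,0,.878]);print("grasp TCP",a,rows(a,Rt(.5)))
E
```

```text
T [0.4636 0.2443 0.0956] [np.float64(0.0010483947212663514), np.float64(0.0016888112382450712), np.float64(0.002276394773119137)]
wrist z.0962 [0.4612 0.2444 0.0962]
shoulder wrist at z .065 [0.4825 0.2441 0.065 ]
poise [ 0.4898 -0.1453  0.1396] [np.float64(0.0018499336308536306), np.float64(0.0018499336308536874)]
poise top [ 0.4895 -0.1457  0.1606] [np.float64(0.0011110566186772095), np.float64(0.0011110566186771649)]
panL [ 0.6173 -0.0086  0.134 ] [np.float64(0.00361739731086475), np.float64(0.003617397310864813)]
rodL [0.5107 0.0044 0.121 ] [np.float64(0.006990485776834773), np.float64(0.006990485776834705)]
rodR [ 0.4782 -0.2366  0.0879] [np.float64(0.001091787585957382), np.float64(0.0010917875859574762)]
idx [ 0.6051 -0.1338  0.222 ] [np.float64(0.006047126132910839), np.float64(0.006047126132910813)]
grasp TCP [0.4789 0.2443 0.0675] [-0.0026 -0.0006  0.0921 -0.0011  0.0026  0.0074]
```

>>> apply_moves(
  deltas=[
    [-0.002, -0.001, 0.04, 0, 0.002, 0.005, 0.35],
    [-0.002, -0.001, 0.075, 0, 0.002, 0.005, 0.35],
    [-0.002, -0.001, 0.092, 0, 0.002, 0.005, 0.35],
    [-0.002, -0.001, 0.092, 0, 0.002, 0.005, 0.35],
    [-0.002, -0.001, 0.092, 0, 0.002, 0.005, 1],
    [-0.002, -0.001, 0.092, 0, 0.002, 0.005, 1],
    [-0.002, -0.001, 0.092, 0, 0.002, 0.005, 1],
    [-0.002, -0.001, 0.092, 0, 0.002, 0.005, 1],
  ],
  squeeze=60,
)

```text
time: 2.22
tool_pos: [0.4844, 0.2401, 0.0758]
tcp_rot: [-3.034, -0.014, -0.759]
wrist_force: [-0.5, 2.9, 1.2]
width: 0.194
```

```bash
python3 - <<'E'
from h import *
w=vision.read_camera("wrist");s=status.read_state();print(s["width"],s["tool_pos"],s["wrist_force"],s["torque"],s["q"],rows([.4789,.2443,.0675],Rt(.5)))
sd=vision.read_camera("side");sc=vision.read_camera("scene")
m=np.zeros((600,800,3),np.uint8)
m[:384,:512]=w;
m[384:600,:384]=cv2.resize(sd[225:333,150:342],None,fx=2,fy=2)
m[384:600,400:800]=cv2.resize(sc[215:323,270:470],None,fx=2,fy=2)
cv2.imwrite("pics/m2.png",m[:,:,::-1])
E
```

```text
0.19626767171356968 [0.4844 0.2401 0.0757] [-2.0904  2.6386  3.0333] [0.3862 0.3259 0.2022] [ 0.5843 -0.1008  2.353  -0.5189  0.5213  2.5512] [-0.0087 -0.0042  0.0047 -0.0153  0.0096  0.0054]
```

View pics/m2.png

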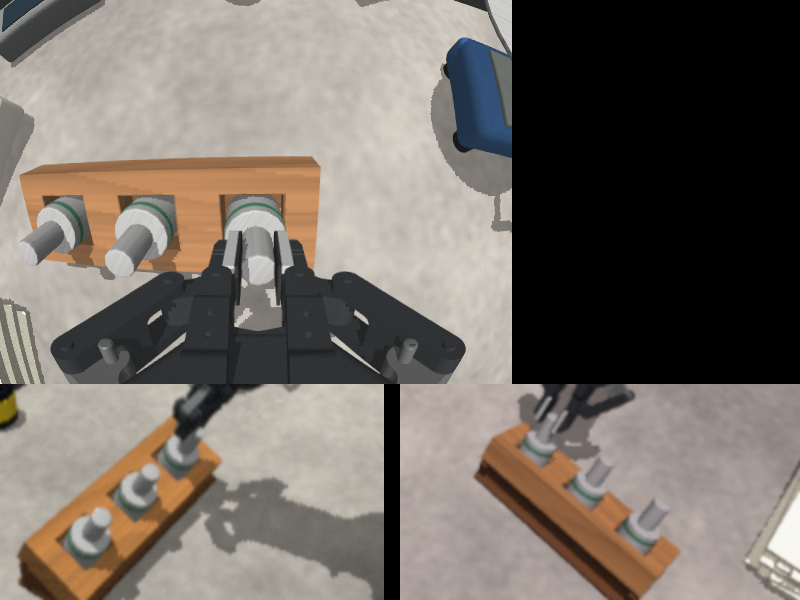

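The montage shows the pads round stem A's upper part, but off target. Joint 6 ran up to its 2.55 limit, so I'll open, back off, turn the tool −0.6 about its own axis (the stem is round) and retry.

>>> apply_moves(
  deltas=[
    [0, 0, 0, 0, 0, -0.02, 0.3],
    [0, 0, 0, 0, 0, -0.02, 0.3],
    [0, 0, 0, 0, 0, -0.02, 0.3],
    [0, 0, -0.04, 0, 0, -0.12, 0.3],
    [0, 0, -0.06, 0, 0, -0.24, 0.3],
    [0, 0, -0.06, 0, 0, -0.36, 0.3],
    [0, 0, -0.06, 0, 0, -0.48, 0.3],
    [0, 0, -0.06, 0, 0, -0.6, 0.3],
  ],
)

```text
time: 3.03
tool_pos: [0.4551, 0.2375, 0.1266]
tcp_rot: [2.788, 0.885, 0.698]
wrist_force: [-1.1, -0.0, 0.2]
width: 0.7
```

```bash
cat >> h.py <<'E'
def Rz(lean,tz,yaw=0.): return Rt(lean,yaw)@Ro.from_euler("z",tz).as_matrix()
E
python3 - <<'E'
from h import *
s=status.read_state();print(s["q"],s["width"])
a=np.array([-.479,0,.878]);T=np.array([.4636,.2443,.0956])
print(rows(T+.05*a,Rz(.5,-.6)),rows(T-.032*a,Rz(.5,-.6)))
E
```

```text
[ 0.624  -0.2345  2.3504 -0.4436  0.6619  1.8825] 0.7001281376566663
[-0.0022 -0.0101 -0.0185 -0.0171  0.004   0.0118] [-0.002  -0.0087  0.0635 -0.0171  0.004   0.0118]
```

>>> apply_moves(
  deltas=[
    [-0.002, -0.01, -0.01, -0.017, 0.004, 0.012, 0.35],
    [-0.002, -0.009, -0.01, -0.017, 0.004, 0.012, 0.35],
    [-0.002, -0.009, 0.02, -0.017, 0.004, 0.012, 0.35],
    [-0.002, -0.009, 0.045, -0.017, 0.004, 0.012, 0.35],
    [-0.002, -0.009, 0.0635, -0.017, 0.004, 0.012, 0.35],
    [-0.002, -0.009, 0.0635, -0.017, 0.004, 0.012, 0.35],
    [-0.002, -0.009, 0.0635, -0.017, 0.004, 0.012, 0.35],
  ],
)

```text
time: 3.62
tool_pos: [0.4782, 0.2435, 0.0656]
tcp_rot: [2.784, 0.851, 0.705]
wrist_force: [-0.9, 0.2, 1.0]
width: 0.649
```

```bash
python3 - <<'E'
from h import *
s=status.read_state();print(s["q"],s["width"],s["wrist_force"])
a=np.array([-.479,0,.878]);T=np.array([.4636,.2443,.0956])
print(rows(T-.032*a,Rz(.5,-.6)))
E
```

```text
[ 0.6174 -0.0818  2.3617 -0.5895  0.5228  2.0602] 0.6489921573108426 [-0.8697  0.1818  0.9852]
[ 0.0017  0.0002 -0.0013 -0.0001  0.004  -0.0059]
```

Now it's on target. Close, then draw out.

>>> apply_moves(
  deltas=[
    [0.002, 0, -0.001, 0, 0, 0, 1],
    [0.002, 0, -0.001, 0, 0, 0, 1],
    [0.002, 0, -0.001, 0, 0, 0, 1],
    [0.002, 0, -0.001, 0, 0, 0, 1],
    [0.002, 0, -0.001, 0, 0, 0, 1],
    [0.002, 0, -0.006, 0, 0, 0, 1],
    [0.002, 0, -0.012, 0, 0, 0, 1],
    [0.002, 0, -0.02, 0, 0, 0, 1],
  ],
  squeeze=80,
)

```text
time: 4.28
tool_pos: [0.4704, 0.2458, 0.0859]
tcp_rot: [2.784, 0.852, 0.71]
wrist_force: [4.5, -0.8, -4.6]
width: 0.192
```

>>> apply_moves(
  deltas=[
    [0, 0, -0.025, 0, 0, 0, 1],
    [0, 0, -0.055, 0, 0, 0, 1],
    [0, 0, -0.09, 0, 0, 0, 1],
    [0, 0, -0.09, 0, 0, 0, 1],
  ],
)

```text
time: 4.62
tool_pos: [0.4275, 0.2478, 0.1705]
tcp_rot: [2.786, 0.852, 0.721]
wrist_force: [2.4, 1.9, -3.3]
width: 0.192
```

```bash
python3 - <<'E'
from h import *
s=status.read_state();print(s["q"],s["width"],s["wrist_force"])
for t,p in (([.50,.16,.23],.25),([.6,.03,.23],.0),([.645,-.013,.23],.0)):print(rows(t,Rt(p,-.134)))
E
```

```text
[ 0.7095 -0.327   2.3348 -0.4542  0.7862  1.9545] 0.1921111950004934 [ 2.3582  1.9186 -3.283 ]
[ 0.0276  0.1242 -0.0175  0.0214 -0.2647  0.714 ]
[ 0.0276  0.2812  0.0301  0.1111 -0.5039  0.7115]
[ 0.0362  0.339   0.0516  0.1111 -0.5039  0.7115]
```

>>> apply_moves(
  deltas=[
    [0.01, 0.03, -0.015, 0.01, -0.1, 0, 1],
    [0.02, 0.07, -0.02, 0.02, -0.2, 0.05, 1],
    [0.027, 0.11, -0.018, 0.03, -0.3, 0.1, 1],
    [0.027, 0.15, -0.008, 0.06, -0.4, 0.2, 1],
    [0.028, 0.19, 0.002, 0.1, -0.5, 0.3, 1],
    [0.028, 0.23, 0.014, 0.111, -0.504, 0.4, 1],
    [0.028, 0.26, 0.024, 0.111, -0.504, 0.5, 1],
    [0.028, 0.281, 0.03, 0.111, -0.504, 0.6, 1],
  ],
)

```text
time: 5.28
tool_pos: [0.6022, 0.0254, 0.2227]
tcp_rot: [3.108, -0.055, -0.014]
wrist_force: [-0.8, 0.8, -5.2]
width: 0.194
```

```bash
python3 - <<'E'
from h import *
s=status.read_state();print(s["q"],s["width"],s["wrist_force"])
for t,p in (([.645,-.013,.23],.0),):print(rows(t,Rt(p,-.134)))
E
```

```text
[ 0.0212  0.1271  1.7381 -0.0344  1.2867  1.6372] 0.1937584361405806 [-0.7614  0.8434 -5.2246]
[ 0.0441  0.0371 -0.0065  0.0339  0.0066  0.0985]
```

>>> apply_moves(
  deltas=[
    [0.022, 0.018, -0.006, 0.02, 0.007, 0.1, 1],
    [0.044, 0.037, -0.006, 0.034, 0.007, 0.1, 1],
    [0.044, 0.037, -0.006, 0.034, 0.007, 0.1, 1],
    [0.044, 0.037, -0.006, 0.034, 0.007, 0.1, 1],
  ],
)

```text
time: 5.62
tool_pos: [0.6433, -0.0108, 0.2298]
tcp_rot: [3.135, -0.205, -0.001]
wrist_force: [-0.0, 0.6, -4.5]
width: 0.194
```

```bash
python3 - <<'E'
from h import *
s=status.read_state()
w=vision.read_camera("wrist");sd=vision.read_camera("side");sc=vision.read_camera("scene")
print(rows([.645,-.013,.23],Rt(0,-.134)),proj("wrist",np.array([.617,-.009,.14]),s))
m=np.zeros((600,800,3),np.uint8)
m[:384,:512]=w
m[:390,512:800]=cv2.resize(sd[105:235,220:316],None,fx=3,fy=3)
m[384:600,:384]=cv2.resize(sc[90:234,150:406],(384,216))
cv2.imwrite("pics/m3.png",m[:,:,::-1])
E
```

```text
[ 0.0034  0.0042  0.0004 -0.      0.0003  0.0067] [259.4684 211.6044]
```

View pics/m3.png

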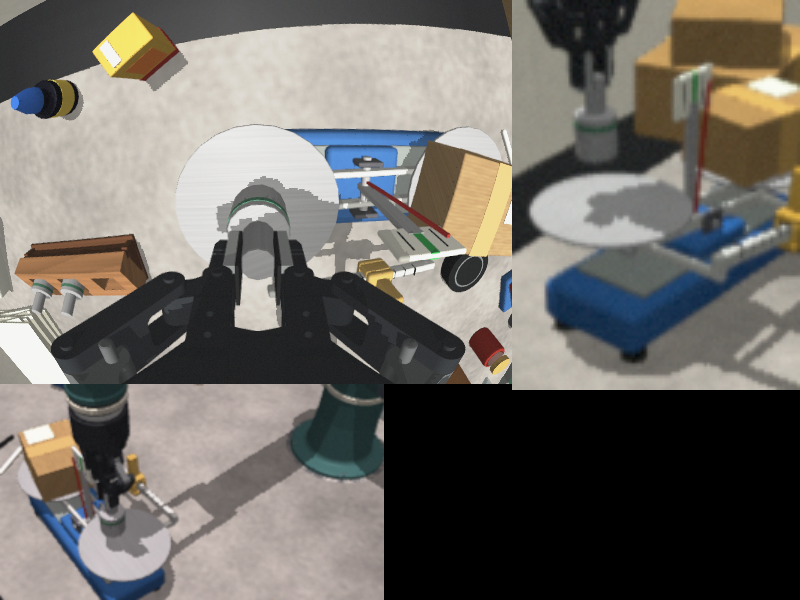

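>>> apply_moves(
  deltas=[
    [0.003, 0.003, 0.02, 0, 0, 0, 1],
    [0.003, 0.003, 0.036, 0, 0, 0, 1],
    [0.003, 0.003, 0.04, 0, 0, 0, 1],
    [0.003, 0.003, 0.04, 0, 0, 0, 1],
  ],
)

```text
time: 6.1
tool_pos: [0.6437, -0.0114, 0.1892]
tcp_rot: [3.135, -0.199, -0.004]
wrist_force: [-1.3, -0.1, -5.1]
width: 0.193
```

>>> apply_moves(
  deltas=[
    [0, 0, 0.002, 0, 0, 0, 1],
    [0, 0, 0.004, 0, 0, 0, 1],
    [0, 0, 0.004, 0, 0, 0, 1],
  ],
)

```text
time: 6.35
tool_pos: [0.6467, -0.0124, 0.1887]
tcp_rot: [3.135, -0.2, 0.006]
wrist_force: [0.4, 0.5, -5.1]
width: 0.191
```

>>> apply_moves(
  deltas=[
    [0, 0, 0.002, 0, 0, 0, 1],
    [0, 0, 0.004, 0, 0, 0, 1],
    [0, 0, 0.004, 0, 0, 0, 1],
  ],
)

```text
time: 6.6
tool_pos: [0.6461, -0.0127, 0.1836]
tcp_rot: [3.135, -0.201, 0.004]
wrist_force: [-0.0, -0.1, -5.5]
width: 0.196
```

>>> apply_moves(
  deltas=[
    [0, 0, 0.002, 0, 0, 0, 1],
    [0, 0, 0.003, 0, 0, 0, 1],
    [0, 0, 0.003, 0, 0, 0, 1],
  ],
)

```text
time: 6.85
tool_pos: [0.6467, -0.0128, 0.1812]
tcp_rot: [3.135, -0.201, 0.006]
wrist_force: [1.0, 0.7, -3.3]
width: 0.188
```

>>> apply_moves(
  deltas=[
    [0, 0, 0.0015, 0, 0, 0, 1],
    [0, 0, 0.0015, 0, 0, 0, 1],
    [0, 0, 0.0015, 0, 0, 0, 1],
  ],
)

```text
time: 7.1
tool_pos: [0.6471, -0.0129, 0.1806]
tcp_rot: [3.135, -0.201, 0.007]
wrist_force: [-0.9, -1.1, 2.0]
width: 0.19
```

>>> apply_moves(
  deltas=[
    [0, 0, 0, 0, 0, 0, 0.5],
    [0, 0, 0, 0, 0, 0, 0.5],
    [0, 0, 0, 0, 0, 0, 0.5],
    [0, 0, -0.03, 0, 0, 0, 0.5],
    [0, 0, -0.07, 0, 0, 0, 0.5],
    [0, 0, -0.1, 0, 0, 0, 0.5],
    [-0.04, 0, -0.1, 0, 0, 0, 0.5],
    [-0.08, 0, -0.1, 0, 0, 0, 0.5],
  ],
)

```text
time: 7.77
tool_pos: [0.569, -0.0025, 0.282]
tcp_rot: [3.135, -0.202, 0.013]
wrist_force: [-1.0, -0.3, -0.4]
width: 0.499
```

>>> apply_moves(
  deltas=[
    [-0.04, -0.02, 0, 0, 0, 0, 0.5],
    [-0.08, -0.04, 0, 0, 0, 0, 0.5],
    [-0.12, -0.06, 0, 0, 0, 0, 0.5],
    [-0.12, -0.1, 0, 0, 0, 0, 0.5],
    [-0.12, -0.12, 0, 0, 0, 0, 0.5],
    [-0.12, -0.12, 0, 0, 0, 0, 0.5],
    [-0.12, -0.12, 0, 0, 0, 0, 0.5],
    [-0.12, -0.12, 0, 0, 0, 0, 0.5],
  ],
)

```text
time: 8.43
tool_pos: [0.463, 0.1316, 0.2786]
tcp_rot: [3.134, -0.2, 0.004]
wrist_force: [-0.7, -0.8, -0.4]
width: 0.501
```

```bash
python3 - <<'E'
from h import *
s=status.read_state()
w=vision.read_camera("wrist");sd=vision.read_camera("side");sc=vision.read_camera("scene")
print(s["tool_pos"],s["q"])
for n,i in (("w",w),("sd",sd),("sc",sc)):cv2.imwrite(f"pics/{n}4.png",i[:,:,::-1])
m=np.zeros((600,800,3),np.uint8)
m[:384,:512]=w
m[:390,512:800]=cv2.resize(sd[105:235,225:321],None,fx=3,fy=3)
m[384:600,:384]=cv2.resize(sc[90:234,150:406],(384,216))
m[390:600,512:800]=cv2.resize(sd[115:185,225:321],None,fx=3,fy=3)
m[384:600,384:512]=cv2.resize(sc[115:169,190:222],None,fx=4,fy=4)
cv2.imwrite("pics/m4.png",m[:,:,::-1])
E
```

```text
[0.463  0.1316 0.2786] [ 0.2265 -0.1486  1.9088 -0.0017  1.3795  1.9252]
```

View pics/m4.png

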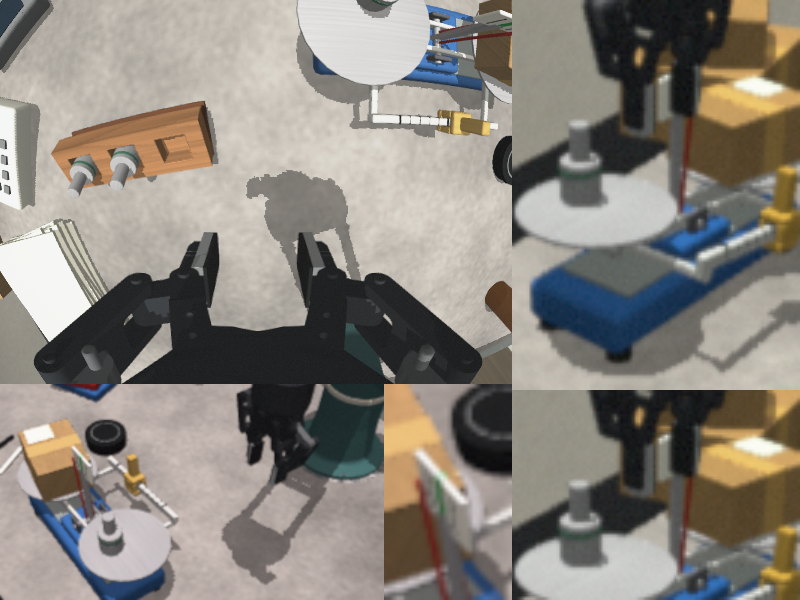

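The weight stands on the left pan, off centre to the far side as intended. The pointer is still on the right-hand (parcel) stop. Next I'll go to the poise.

```bash
python3 - <<'E'
from h import *
R=Rt(.5,-.134);z=R[:,2];P=np.array([.4898,-.1453,.146])
print(rows(P-.07*z,R))
E
```

```text
[ 0.0283  0.2704  0.0713 -0.0005  0.4979  0.0045]
```

>>> apply_moves(
  deltas=[
    [0.005, 0.035, 0, 0, 0.1, 0, 0.5],
    [0.01, 0.075, 0.01, 0, 0.2, 0, 0.5],
    [0.015, 0.115, 0.02, 0, 0.3, 0, 0.5],
    [0.02, 0.155, 0.03, 0, 0.4, 0, 0.5],
    [0.025, 0.195, 0.04, 0, 0.5, 0, 0.5],
    [0.028, 0.235, 0.06, 0, 0.498, 0.005, 0.5],
    [0.028, 0.27, 0.071, 0, 0.498, 0.005, 0.5],
    [0.028, 0.27, 0.071, 0, 0.498, 0.005, 0.5],
  ],
)

```text
time: 9.25
tool_pos: [0.4522, -0.1475, 0.2047]
tcp_rot: [3.002, -0.22, 0.762]
wrist_force: [-1.1, -0.1, -0.5]
width: 0.497
```

```bash
python3 - <<'E'
from h import *
R=Rt(.5,-.134);z=R[:,2];P=np.array([.4898,-.1453,.146])
s=status.read_state();print(s["q"],s["tool_pos"],rows(P+.017*z,R))
w=vision.read_camera("wrist");print("pred centre, top",proj("wrist",P-[0,0,.006],s),proj("wrist",P+[0,0,.016],s))
h=cv2.cvtColor(w,cv2.COLOR_RGB2HSV);m=cv2.inRange(h,(15,110,80),(32,255,255))
n,_,st,ce=cv2.connectedComponentsWithStats(m)
for i in range(1,n):
    if st[i,4]>60:print(st[i],ce[i])
cv2.imwrite("pics/w5.png",w[:,:,::-1])
E
```

```text
[-0.4955 -0.4821  2.3631  0.2279  0.8019  1.1008] [ 0.4522 -0.1475  0.2047] [ 0.0044 -0.0079  0.0861  0.0068  0.0028 -0.0104]
pred centre, top [248.8241 187.8214] [248.0213 182.5292]
[ 43   5  39  55 764] [61.5602 29.2605]
[487   9  15  12  96] [494.1146  14.5312]
[  3  67  27  32 347] [19.4957 85.2767]
[ 227  173   39   40 1115] [247.7211 193.2448]
```

View pics/w5.png

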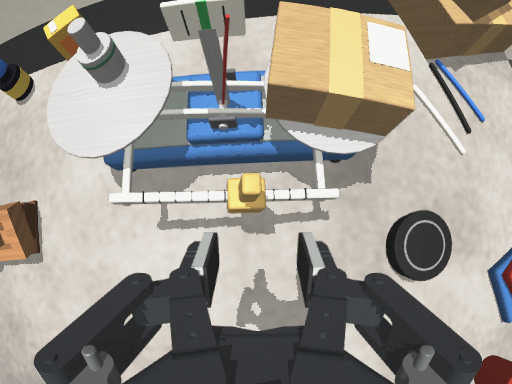

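Wrist view: poise grip top at (251,183), about 3 px from prediction. Red pointer tip at (227,17) and green field at (204,14), so the beam is on the parcel-side stop. I'll straddle the grip loosely.

>>> apply_moves(
  deltas=[
    [0.004, -0.006, 0.03, 0.007, 0.003, -0.01, 0.5],
    [0.004, -0.006, 0.06, 0.007, 0.003, -0.01, 0.5],
    [0.004, -0.006, 0.084, 0.007, 0.003, -0.01, 0.55],
    [0.004, -0.006, 0.084, 0.007, 0.003, -0.01, 0.7],
    [0.004, -0.006, 0.084, 0.007, 0.003, -0.01, 0.75],
    [0.004, -0.006, 0.084, 0.007, 0.003, -0.01, 0.75],
  ],
  squeeze=20,
)

```text
time: 9.8
tool_pos: [0.501, -0.1386, 0.1369]
tcp_rot: [3.011, -0.181, 0.775]
wrist_force: [0.6, 0.8, 0.3]
width: 0.248
```

```bash
python3 - <<'E'
from h import *
R=Rt(.5,-.134);y=Ro.from_euler("z",-.134).apply([0,1,0])
s=status.read_state();print(s["q"],s["tool_pos"],s["wrist_force"],s["width"])
print(rows(s["tool_pos"]+.066*y,R))
w=vision.read_camera("wrist")
h=cv2.cvtColor(w,cv2.COLOR_RGB2HSV);m=cv2.inRange(h,(15,110,80),(32,255,255))
n,_,st,ce=cv2.connectedComponentsWithStats(m)
for i in range(1,n):
    if st[i,4]>60:print(st[i],ce[i])
for r in (215,225,235): print("".join("#" if v else "." for v in m[r,180:340:2]))
cv2.imwrite("pics/w6.png",w[:,:,::-1])
E
```

```text
[-0.4229 -0.2968  2.3805  0.2657  0.591   1.082 ] [ 0.501  -0.1386  0.1369] [0.5573 0.7523 0.2686] 0.24756353031024858
[ 0.0008 -0.066   0.0006 -0.0092 -0.0034  0.0115]
[ 48   0  30  20 296] [62.7601  8.9595]
[ 23  17  21  31 218] [32.4083 32.867 ]
[  0  65  12  33 254] [ 4.0984 80.2638]
[ 228  223   51   43 1486] [257.1642 243.1528]
................................................................................
........................#########################...............................
.............................########...#########...............................
```

>>> apply_moves(
  deltas=[
    [0.001, -0.01, 0, -0.009, -0.003, 0.01, 0.75],
    [0.001, -0.02, -0.001, -0.009, -0.003, 0.01, 0.75],
    [0.001, -0.03, -0.002, -0.009, -0.003, 0.01, 0.75],
    [0.001, -0.04, -0.003, -0.009, -0.003, 0.01, 0.75],
    [0.002, -0.05, -0.004, -0.009, -0.003, 0.01, 0.75],
    [0.002, -0.06, -0.005, -0.009, -0.003, 0.01, 0.75],
    [0.002, -0.068, -0.006, -0.009, -0.003, 0.01, 0.75],
    [0.002, -0.068, -0.006, -0.009, -0.003, 0.01, 0.75],
  ],
)

```text
time: 10.52
tool_pos: [0.5091, -0.0706, 0.1455]
tcp_rot: [3.003, -0.199, 0.775]
wrist_force: [-0.0, 0.1, 0.8]
width: 0.252
```

```bash
cat >> h.py <<'E'
def blobs(w,lo,hi,amin,roi=None):
    h=cv2.cvtColor(w,cv2.COLOR_RGB2HSV);m=cv2.inRange(h,lo,hi)
    if roi:
        k=np.zeros_like(m);k[roi[1]:roi[3],roi[0]:roi[2]]=1;m=m*k
    n,_,st,ce=cv2.connectedComponentsWithStats(m)
    return [(st[i],ce[i].round(1)) for i in range(1,n) if st[i,4]>amin]
BR=((15,110,80),(32,255,255));RED=((0,130,60),(6,255,255));GRN=((45,90,40),(85,255,255))
E
python3 - <<'E'
from h import *
s=status.read_state();print(s["tool_pos"],s["wrist_force"],s["width"])
w=vision.read_camera("wrist");cv2.imwrite("pics/w7.png",w[:,:,::-1])
sc=vision.read_camera("scene");cv2.imwrite("pics/sc7.png",sc[:,:,::-1])
print("brass",blobs(w,*BR,60,(150,100,400,300)))
# reference frames with pointer on stop
r=cv2.imread("pics/sc4.png")[:,:,::-1]
for i in (r,sc):
    print("red",blobs(i,*RED,8,(180,100,240,200)),"grn",blobs(i,*GRN,3,(180,100,240,200)))
E
```

```text
[ 0.5091 -0.0706  0.1455] [-0.0469  0.0554  0.7545] 0.2518155128873822
brass [(array([ 226,  224,   52,   43, 1610], dtype=int32), array([256.7, 244.5]))]
red [(array([199, 142,   5,  19,  26], dtype=int32), array([201. , 151.5]))] grn []
red [(array([199, 142,   5,  19,  26], dtype=int32), array([201. , 151.3]))] grn []
```

>>> apply_moves(
  deltas=[
    [0, 0.003, 0, 0, 0, 0, 0.7],
    [0, 0.003, -0.03, 0, 0, 0, 0.6],
    [0, 0.003, -0.06, 0, 0, 0, 0.5],
    [0, 0.003, -0.09, 0, 0, 0, 0.5],
    [0, 0.003, -0.09, 0, 0, 0, 0.5],
    [0, 0.003, -0.09, 0, 0, 0, 0.5],
    [0, 0.003, -0.09, 0, 0, 0, 0.5],
    [0, 0.003, -0.09, 0, 0, 0, 0.5],
  ],
)

```text
time: 11.28
tool_pos: [0.4637, -0.0689, 0.2197]
tcp_rot: [3.006, -0.202, 0.764]
wrist_force: [-0.6, 0.1, -0.5]
width: 0.495
```

>>> apply_moves(
  deltas=[
    [0, 0.04, 0, 0, 0, 0, 0.5],
    [0, 0.06, 0, 0, 0, 0, 0.5],
    [0, 0.06, 0, 0, 0, 0, 0.5],
    [0, 0.06, 0, 0, 0, 0, 0.5],
    [0, 0.06, 0, 0, 0, 0, 0.5],
    [0, 0.06, 0, 0, 0, 0, 0.5],
    [0, 0.06, 0, 0, 0, 0, 0.5],
    [0, 0.06, 0, 0, 0, 0, 0.5],
  ],
)

```text
time: 11.95
tool_pos: [0.4565, -0.1276, 0.2212]
tcp_rot: [3.005, -0.2, 0.768]
wrist_force: [-0.4, -0.7, -0.9]
width: 0.5
```

```bash
python3 - <<'E'
from h import *
s=status.read_state();print(s["tool_pos"],s["wrist_force"])
w=vision.read_camera("wrist");cv2.imwrite("pics/w8.png",w[:,:,::-1])
sc=vision.read_camera("scene");cv2.imwrite("pics/sc8.png",sc[:,:,::-1])
r=cv2.imread("pics/w5.png")[:,:,::-1]
for i in (r,w):
    print("brass",blobs(i,*BR,60,(100,100,400,300)))
    print("red",blobs(i,*RED,8,(150,0,280,130)),"grn",blobs(i,*GRN,3,(150,0,280,130)))
print("sc red",blobs(sc,*RED,8,(180,100,240,200)))
E
```

```text
[ 0.4565 -0.1276  0.2212] [-0.4455 -0.7289 -0.8732]
brass [(array([ 227,  173,   39,   40, 1115], dtype=int32), array([247.7, 193.2]))]
red [(array([223,  15,   7,  89, 230], dtype=int32), array([225. ,  51.8]))] grn [(array([196,   0,  15,  29, 272], dtype=int32), array([202.9,  14.2]))]
brass [(array([ 172,  180,   36,   37, 1024], dtype=int32), array([190.6, 198.8]))]
red [(array([243,  30,  18,  81, 292], dtype=int32), array([251.3,  64. ]))] grn [(array([229,  11,  11,   2,  12], dtype=int32), array([234.2,  11.7])), (array([229,  16,  12,  26, 236], dtype=int32), array([234.9,  28.3]))]
sc red [(array([199, 142,   5,  19,  27], dtype=int32), array([201.1, 151.3]))]
```

The pointer is still on the stop with about 880 g on the left, so a second weight is needed. I'll take weight B.

```bash
python3 - <<'E'
from h import *
a=np.array([-.479,0,.878]);T=np.array([.4626,.319,.0955])
print(rows([.435,.1,.24],Rz(.5,-.3)),rows(T+.06*a,Rz(.5,-.75)))
E
```

```text
[-0.0363 -0.2229 -0.0412  0.0642  0.0092 -0.4163] [-0.1068 -0.4398  0.0248  0.062   0.0239 -0.8661]
```

>>> apply_moves(
  deltas=[
    [-0.005, -0.04, -0.02, 0, 0, -0.1, 0.4],
    [-0.012, -0.08, -0.03, 0, 0, -0.2, 0.4],
    [-0.018, -0.12, -0.04, 0.03, 0, -0.3, 0.4],
    [-0.026, -0.16, -0.041, 0.06, 0.009, -0.4, 0.4],
    [-0.032, -0.2, -0.041, 0.06, 0.009, -0.5, 0.4],
    [-0.04, -0.24, -0.04, 0.062, 0.01, -0.6, 0.4],
    [-0.048, -0.28, -0.035, 0.062, 0.01, -0.7, 0.4],
    [-0.06, -0.32, -0.03, 0.062, 0.015, -0.8, 0.4],
  ],
)

```text
time: 12.72
tool_pos: [0.4333, 0.1993, 0.2211]
tcp_rot: [2.724, 0.976, 0.693]
wrist_force: [0.4, -0.4, -0.0]
width: 0.603
```

```bash
python3 - <<'E'
from h import *
a=np.array([-.479,0,.878]);T=np.array([.4626,.319,.0955])
print(status.read_state()["q"],rows(T+.06*a,Rz(.5,-.75)))
E
```

```text
[ 0.5848 -0.4392  2.3082 -0.3497  0.8774  1.6384] [ 0.0495 -0.1143  0.0644 -0.0014  0.001  -0.0619]
```

>>> apply_moves(
  deltas=[
    [0.02, -0.04, 0.015, 0, 0, -0.06, 0.4],
    [0.035, -0.08, 0.03, 0, 0, -0.06, 0.4],
    [0.0495, -0.114, 0.045, 0, 0, -0.06, 0.4],
    [0.0495, -0.114, 0.064, 0, 0, -0.06, 0.4],
    [0.0495, -0.114, 0.064, 0, 0, -0.06, 0.4],
    [0.0495, -0.114, 0.064, 0, 0, -0.06, 0.4],
  ],
)

```text
time: 13.22
tool_pos: [0.4326, 0.3154, 0.1448]
tcp_rot: [2.686, 1.049, 0.67]
wrist_force: [0.5, -0.5, 0.5]
width: 0.6
```

```bash
python3 - <<'E'
from h import *
a=np.array([-.479,0,.878]);T=np.array([.4626,.319,.0955])
s=status.read_state();print(s["q"],rows(T+.06*a,Rz(.5,-.75)))
w=vision.read_camera("wrist");cv2.imwrite("pics/w9.png",w[:,:,::-1])
print(proj("wrist",T,s),proj("wrist",T-.036*a,s))
c=w[100:300,150:370].copy();cv2.imwrite("pics/c9.png",cv2.resize(c,None,fx=3,fy=3)[:,:,::-1])
E
```

```text
[ 0.828  -0.1602  2.2554 -0.5248  0.7747  1.9836] [ 0.0044 -0.0008 -0.0024 -0.0027  0.0098 -0.0041]
[257.1114 190.63  ] [257.2877 177.8578]
```

View pics/c9.png

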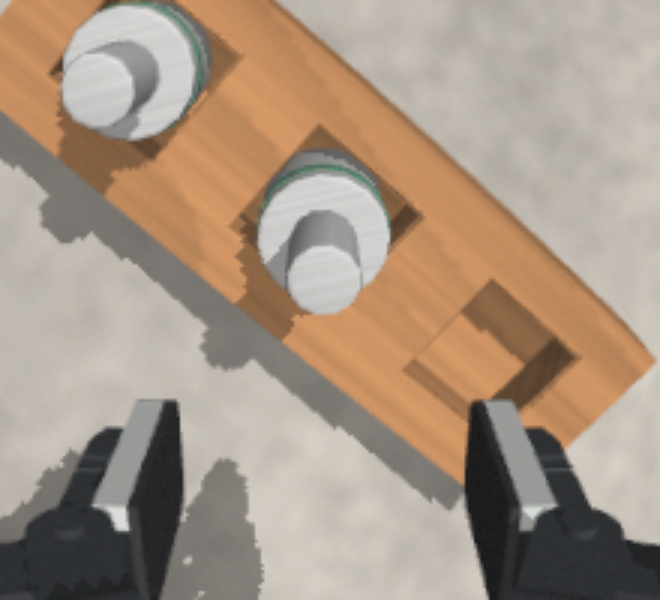

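Stem B's end is at wrist px (258,193), predicted (257,191). That's close enough, so I'll descend.

>>> apply_moves(
  deltas=[
    [0.002, 0, 0.035, 0, 0.008, 0, 0.4],
    [0.002, 0, 0.07, 0, 0.008, 0, 0.4],
    [0.002, 0, 0.089, 0, 0.008, 0, 0.4],
    [0.002, 0, 0.089, 0, 0.008, 0, 0.4],
    [0.002, 0, 0.089, 0, 0.008, 0, 1],
    [0.002, 0, 0.089, 0, 0.008, 0, 1],
    [0.002, 0, 0.089, 0, 0.008, 0, 1],
    [0.002, 0, 0.089, 0, 0.008, 0, 1],
  ],
  squeeze=80,
)

```text
time: 13.93
tool_pos: [0.4781, 0.3178, 0.0717]
tcp_rot: [2.687, 1.047, 0.693]
wrist_force: [-5.0, 0.7, 4.6]
width: 0.195
```

```bash
python3 - <<'E'
from h import *
a=np.array([-.479,0,.878]);T=np.array([.4626,.319,.0955])
s=status.read_state();print(s["q"],s["width"],rows(T-.032*a,Rz(.5,-.75)))
E
```

```text
[ 0.7552  0.005   2.2673 -0.6372  0.5802  2.0723] 0.19463995526311648 [-0.0008 -0.0024  0.0037 -0.0023 -0.0057 -0.0086]
```

>>> apply_moves(
  deltas=[
    [0, 0, -0.006, 0, 0, 0, 1],
    [0, 0, -0.014, 0, 0, 0, 1],
    [0, 0, -0.03, 0, 0, 0, 1],
    [0, 0, -0.06, 0, 0, 0, 1],
    [0, 0, -0.1, 0, 0, 0, 1],
    [0, 0, -0.13, 0, 0, 0, 1],
    [0, 0, -0.13, 0, 0, 0, 1],
  ],
)

```text
time: 14.52
tool_pos: [0.4149, 0.3188, 0.1897]
tcp_rot: [2.689, 1.048, 0.699]
wrist_force: [1.6, 1.4, -3.1]
width: 0.19
```

```bash
python3 - <<'E'
from h import *
s=status.read_state();print(s["q"],s["width"],s["wrist_force"])
for t,p in (([.48,.2,.24],.25),([.589,-.005,.24],.0)):print(rows(t,Rt(p,-.134)))
E
```

```text
[ 0.8663 -0.2434  2.2373 -0.4978  0.8604  1.9677] 0.1904531032749084 [ 1.5939  1.4404 -3.0642]
[-0.0201  0.1425 -0.0137  0.0374 -0.2664  0.8626]
[-0.0884  0.3585  0.0369  0.1459 -0.5005  0.8582]
```

>>> apply_moves(
  deltas=[
    [-0.005, 0.035, -0.03, 0.01, -0.1, 0.05, 1],
    [-0.01, 0.075, -0.03, 0.02, -0.2, 0.1, 1],
    [-0.015, 0.115, -0.02, 0.04, -0.27, 0.15, 1],
    [-0.03, 0.155, -0.012, 0.06, -0.33, 0.25, 1],
    [-0.04, 0.195, -0.004, 0.08, -0.4, 0.35, 1],
    [-0.05, 0.235, 0.006, 0.12, -0.48, 0.47, 1],
    [-0.06, 0.27, 0.015, 0.146, -0.5, 0.6, 1],
    [-0.07, 0.3, 0.022, 0.146, -0.5, 0.7, 1],
  ],
)

```text
time: 15.18
tool_pos: [0.5608, 0.0449, 0.2342]
tcp_rot: [3.095, 0.02, -0.016]
wrist_force: [1.2, 0.8, -5.0]
width: 0.19
```

```bash
python3 - <<'E'
from h import *
s=status.read_state();print(s["q"],s["width"],s["wrist_force"])
print(rows([.589,-.005,.24],Rt(0,-.134)))
E
```

```text
[ 0.066   0.0461  1.8048 -0.0477  1.3039  1.6366] 0.1902612765515883 [ 1.1576  0.7794 -5.0062]
[ 0.0275  0.0505 -0.0037  0.0473  0.007   0.1471]
```

>>> apply_moves(
  deltas=[
    [0.014, 0.025, -0.004, 0.047, 0.007, 0.147, 1],
    [0.0275, 0.05, -0.004, 0.047, 0.007, 0.147, 1],
    [0.0275, 0.05, -0.004, 0.047, 0.007, 0.147, 1],
    [0.0275, 0.05, -0.004, 0.047, 0.007, 0.147, 1],
    [0.0275, 0.05, -0.004, 0.047, 0.007, 0.147, 1],
  ],
)

```text
time: 15.6
tool_pos: [0.5862, -0.0013, 0.2402]
tcp_rot: [3.134, -0.201, -0.002]
wrist_force: [0.1, -0.2, -5.0]
width: 0.191
```

```bash
python3 - <<'E'
from h import *
s=status.read_state();print(s["wrist_force"],rows([.589,-.005,.24],Rt(0,-.134)))
w=vision.read_camera("wrist");cv2.imwrite("pics/w10.png",w[:,:,::-1])
print("w1 foot",proj("wrist",np.array([.647,-.013,.218]),s))
E
```

```text
[ 0.1081 -0.2286 -4.9728] [0.0033 0.0033 0.0002 0.0011 0.0014 0.0062]
w1 foot [264.0301 122.3568]
```

View pics/w10.png

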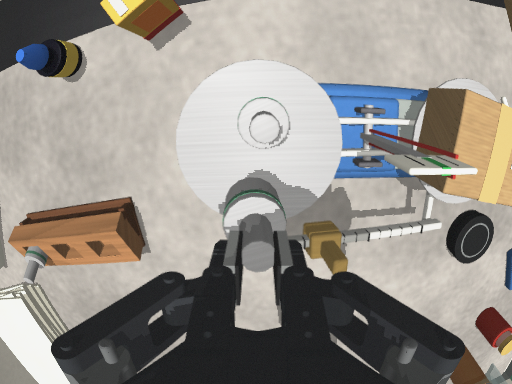

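The pan is centred at about (258,141) with weight 1 standing on its far half. Weight 2 hangs over the near half, clear of weight 1. Lowering.

>>> apply_moves(
  deltas=[
    [0.003, 0.003, 0.02, 0, 0, 0, 1],
    [0.003, 0.003, 0.04, 0, 0, 0, 1],
    [0.003, 0.003, 0.049, 0, 0, 0, 1],
    [0.003, 0.003, 0.051, 0, 0, 0, 1],
    [0.003, 0.003, 0.051, 0, 0, 0, 1],
    [0.003, 0.003, 0.053, 0, 0, 0, 1],
    [0.003, 0.003, 0.053, 0, 0, 0, 1],
  ],
)

```text
time: 16.23
tool_pos: [0.5908, -0.0043, 0.19]
tcp_rot: [3.134, -0.199, 0.006]
wrist_force: [-0.2, 0.4, -5.3]
width: 0.195
```

>>> apply_moves(
  deltas=[
    [0, 0, 0.001, 0, 0, 0, 1],
    [0, 0, 0.002, 0, 0, 0, 1],
    [0, 0, 0.002, 0, 0, 0, 1],
  ],
)

```text
time: 16.48
tool_pos: [0.5902, -0.0047, 0.1872]
tcp_rot: [3.134, -0.2, 0.004]
wrist_force: [-0.0, 0.6, -4.9]
width: 0.189
```

>>> apply_moves(
  deltas=[
    [0, 0, 0.0015, 0, 0, 0, 1],
    [0, 0, 0.003, 0, 0, 0, 1],
    [0, 0, 0.003, 0, 0, 0, 1],
  ],
)

```text
time: 16.73
tool_pos: [0.5897, -0.0047, 0.1834]
tcp_rot: [3.134, -0.2, 0.002]
wrist_force: [-0.2, 0.1, -5.3]
width: 0.19
```

>>> apply_moves(
  deltas=[
    [0, 0, 0.001, 0, 0, 0, 1],
    [0, 0, 0.0015, 0, 0, 0, 1],
    [0, 0, 0.0015, 0, 0, 0, 1],
  ],
)

```text
time: 16.98
tool_pos: [0.5902, -0.0047, 0.1825]
tcp_rot: [3.134, -0.2, 0.003]
wrist_force: [0.1, -0.8, -3.1]
width: 0.19
```

>>> apply_moves(
  deltas=[
    [0, 0, 0.0015, 0, 0, 0, 1],
    [0, 0, 0.003, 0, 0, 0, 1],
    [0, 0, 0.003, 0, 0, 0, 1],
    [0, 0, 0.003, 0, 0, 0, 1],
  ],
)

```text
time: 17.32
tool_pos: [0.5901, -0.0045, 0.1792]
tcp_rot: [3.134, -0.2, 0.003]
wrist_force: [0.0, 1.0, -3.1]
width: 0.189
```

The pan is giving way at about 1.9 N of load, so the parcel is roughly 1.05–1.1 kg. I'll follow the pan down to its lower stop.

>>> apply_moves(
  deltas=[
    [0, 0, 0.005, 0, 0, 0, 1],
    [0, 0, 0.01, 0, 0, 0, 1],
    [0, 0, 0.015, 0, 0, 0, 1],
    [0, 0, 0.018, 0, 0, 0, 1],
    [0, 0, 0.018, 0, 0, 0, 1],
    [0, 0, 0.018, 0, 0, 0, 1],
  ],
)

```text
time: 17.82
tool_pos: [0.5897, -0.0047, 0.1605]
tcp_rot: [3.134, -0.2, 0.001]
wrist_force: [0.6, 1.2, -1.7]
width: 0.186
```

>>> apply_moves(
  deltas=[
    [0, 0, 0.003, 0, 0, 0, 1],
    [0, 0, 0.006, 0, 0, 0, 1],
    [0, 0, 0.006, 0, 0, 0, 1],
    [0, 0, 0.006, 0, 0, 0, 1],
  ],
)

```text
time: 18.15
tool_pos: [0.5898, -0.005, 0.1549]
tcp_rot: [3.133, -0.2, 0.002]
wrist_force: [0.4, -0.2, -1.5]
width: 0.192
```

>>> apply_moves(
  deltas=[
    [0, 0, 0.0015, 0, 0, 0, 1],
    [0, 0, 0.003, 0, 0, 0, 1],
    [0, 0, 0.003, 0, 0, 0, 1],
  ],
)

```text
time: 18.4
tool_pos: [0.5902, -0.005, 0.1525]
tcp_rot: [3.133, -0.2, 0.003]
wrist_force: [-0.1, -1.2, 1.0]
width: 0.191
```

Stop reached. Release, lift, and move to the poise viewing pose.

>>> apply_moves(
  deltas=[
    [0, 0, 0, 0, 0, 0, 0.5],
    [0, 0, 0, 0, 0, 0, 0.5],
    [0, 0, 0, 0, 0, 0, 0.5],
    [0, 0, -0.03, 0, 0, 0, 0.5],
    [0, 0, -0.07, 0, 0, 0, 0.5],
    [0, 0, -0.11, 0, 0, 0, 0.5],
    [-0.04, 0, -0.13, 0, 0, 0, 0.5],
    [-0.08, 0, -0.13, 0, 0, 0, 0.5],
  ],
)

```text
time: 19.07
tool_pos: [0.5157, 0.0053, 0.2886]
tcp_rot: [3.134, -0.201, 0.02]
wrist_force: [-0.1, 0.7, 0.5]
width: 0.504
```

```bash
python3 - <<'E'
from h import *
print(rows([.4522,-.12,.215],Rt(.5,-.134)))
E
```

```text
[-0.0479  0.1323  0.073  -0.0014  0.4874  0.0058]
```

>>> apply_moves(
  deltas=[
    [-0.03, 0.03, 0, 0, 0.1, 0, 0.5],
    [-0.048, 0.06, 0.01, 0, 0.2, 0, 0.5],
    [-0.048, 0.09, 0.03, 0, 0.32, 0, 0.5],
    [-0.048, 0.132, 0.05, 0, 0.44, 0, 0.5],
    [-0.048, 0.132, 0.073, 0, 0.487, 0.006, 0.5],
    [-0.048, 0.132, 0.073, 0, 0.487, 0.006, 0.5],
    [-0.048, 0.132, 0.073, 0, 0.487, 0.006, 0.5],
    [-0.048, 0.132, 0.073, 0, 0.487, 0.006, 0.5],
  ],
)

```text
time: 19.73
tool_pos: [0.4491, -0.1198, 0.2122]
tcp_rot: [3.009, -0.2, 0.756]
wrist_force: [0.1, 0.1, 0.7]
width: 0.498
```

```bash
python3 - <<'E'
from h import *
s=status.read_state();print(s["tool_pos"],s["wrist_force"])
w=vision.read_camera("wrist");cv2.imwrite("pics/w11.png",w[:,:,::-1])
print("brass",blobs(w,*BR,60,(100,100,400,300)))
print("red",blobs(w,*RED,8,(150,0,320,130)),"grn",blobs(w,*GRN,3,(150,0,320,130)))
E
```

```text
[ 0.4491 -0.1198  0.2122] [0.139  0.1489 0.7016]
brass [(array([ 165,  172,   50,   37, 1322], dtype=int32), array([188.8, 189.9]))]
red [(array([218,  16,  31,  84, 352], dtype=int32), array([232.7,  51.2]))] grn [(array([238,   0,  11,  27, 245], dtype=int32), array([243.5,  12.9]))]
```

View pics/w11.png

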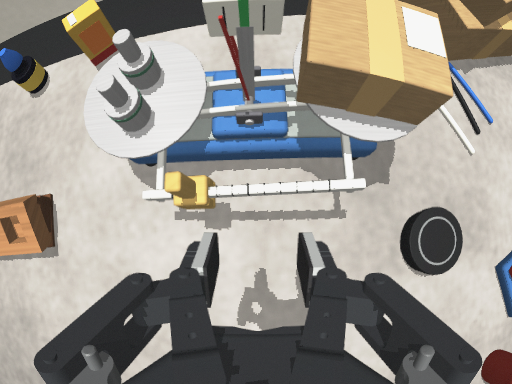

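Both weights stand on the left pan. The pointer tip at (222,18) is now left of the green field at (243,13), so the beam is on the left stop. The poise grip top is at about (174,181).

```bash
python3 - <<'E'
from h import *
s=status.read_state()
for p,z in (((175,181),.155),((181,185),.135),((194,191),.105),((143,194),.1),((365,184),.1)):print(p,onz(ray("wrist",p,s),z))
G=onz(ray("wrist",(175,181),s),.155);R=Rt(.5,-.134);zz=R[:,2]
P=np.array([G[0],G[1],.145]);print(rows(P-.05*zz,R),rows(P+.017*zz,R))
E
```

```text
(175, 181) [ 0.5005 -0.055   0.155 ]
(181, 185) [ 0.5009 -0.0553  0.135 ]
(194, 191) [ 0.4999 -0.0611  0.105 ]
(143, 194) [ 0.5049 -0.0037  0.1   ]
(365, 184) [ 0.4849 -0.2394  0.1   ]
[ 0.0036 -0.0708  0.0298 -0.0002  0.0062  0.0024] [ 0.004  -0.0708  0.0968 -0.0002  0.0062  0.0024]
```

>>> apply_moves(
  deltas=[
    [0.002, -0.035, 0.01, 0, 0.006, 0, 0.5],
    [0.004, -0.071, 0.025, 0, 0.006, 0, 0.5],
    [0.004, -0.071, 0.03, 0, 0.006, 0, 0.5],
    [0.004, -0.071, 0.06, 0, 0.006, 0, 0.5],
    [0.004, -0.071, 0.095, 0, 0.006, 0, 0.55],
    [0.004, -0.071, 0.095, 0, 0.006, 0, 0.7],
    [0.004, -0.071, 0.095, 0, 0.006, 0, 0.75],
    [0.004, -0.071, 0.095, 0, 0.006, 0, 0.75],
  ],
  squeeze=20,
)

```text
time: 20.45
tool_pos: [0.5068, -0.0548, 0.1296]
tcp_rot: [3.008, -0.198, 0.763]
wrist_force: [0.9, 0.1, -0.2]
width: 0.253
```

```bash
python3 - <<'E'
from h import *
s=status.read_state();print(s["tool_pos"],s["wrist_force"],s["width"])
w=vision.read_camera("wrist");cv2.imwrite("pics/w12.png",w[:,:,::-1]);print(blobs(w,*BR,60,(150,100,400,300)))
E
```

```text
[ 0.5068 -0.0548  0.1296] [ 0.918   0.1431 -0.2141] 0.25256358087980746
[(array([ 238,  218,   52,   43, 1524], dtype=int32), array([258.4, 239.4]))]
```

>>> apply_moves(
  deltas=[
    [0, 0.012, -0.002, 0, 0, 0, 0.75],
    [0, 0.024, -0.003, 0, 0, 0, 0.75],
    [0, 0.036, -0.004, 0, 0, 0, 0.75],
    [0, 0.048, -0.005, 0, 0, 0, 0.75],
    [0, 0.06, -0.006, 0, 0, 0, 0.75],
    [0, 0.07, -0.006, 0, 0, 0, 0.75],
    [0, 0.078, -0.006, 0, 0, 0, 0.75],
    [0, 0.078, -0.006, 0, 0, 0, 0.75],
  ],
)

```text
time: 21.17
tool_pos: [0.4932, -0.1345, 0.1368]
tcp_rot: [3.003, -0.203, 0.769]
wrist_force: [-0.0, -0.2, 0.1]
width: 0.248
```

>>> apply_moves(
  deltas=[
    [0, -0.004, 0, 0, 0, 0, 0.7],
    [0, -0.004, 0, 0, 0, 0, 0.6],
    [0, -0.004, -0.03, 0, 0, 0, 0.5],
    [0, -0.004, -0.06, 0, 0, 0, 0.5],
    [0, -0.004, -0.09, 0, 0, 0, 0.5],
    [0, -0.004, -0.09, 0, 0, 0, 0.5],
    [0, -0.004, -0.09, 0, 0, 0, 0.5],
    [0, -0.004, -0.09, 0, 0, 0, 0.5],
  ],
)

```text
time: 21.83
tool_pos: [0.4493, -0.1222, 0.2117]
tcp_rot: [3.008, -0.2, 0.76]
wrist_force: [-0.1, 0.3, -0.0]
width: 0.501
```

>>> apply_moves(
  deltas=[
    [0, 0, 0, 0, 0, 0, 0.5],
    [0, 0, 0, 0, 0, 0, 0.5],
    [0, 0, 0, 0, 0, 0, 0.5],
    [0, 0, 0, 0, 0, 0, 0.5],
    [0, 0, 0, 0, 0, 0, 0.5],
    [0, 0, 0, 0, 0, 0, 0.5],
    [0, 0, 0, 0, 0, 0, 0.5],
    [0, 0, 0, 0, 0, 0, 0.5],
  ],
)

```text
time: 22.5
tool_pos: [0.4495, -0.1228, 0.2117]
tcp_rot: [3.008, -0.201, 0.76]
wrist_force: [-0.3, -0.0, -0.2]
width: 0.498
```

```bash
cat >> h.py <<'E'
def look(tag):
    s=status.read_state();w=vision.read_camera("wrist");cv2.imwrite(f"pics/w{tag}.png",w[:,:,::-1])
    print(s["time"],s["tool_pos"],s["wrist_force"])
    for b in blobs(w,*BR,200,(100,100,400,300)): print("brass",b)
    h=cv2.cvtColor(w,cv2.COLOR_RGB2HSV)
    for nm,c in (("red",RED),("grn",GRN)):
        m=cv2.inRange(h,*c)[:130,150:360];yy,xx=np.nonzero(m)
        top=yy<yy.min()+6
        print(nm,"n",len(yy),"tip x",xx[top].mean()+150,"y",yy.min(),"base x",xx[yy>yy.max()-6].mean()+150,"y",yy.max())
E
python3 - <<'E'
from h import *
look("13")
for t in ("5","8","11"):
    w=cv2.imread(f"pics/w{t}.png")[:,:,::-1];h=cv2.cvtColor(w,cv2.COLOR_RGB2HSV)
    for c in (RED,GRN):
        m=cv2.inRange(h,*c)[:130,150:360];yy,xx=np.nonzero(m);print(t,len(yy),xx[yy<yy.min()+6].mean()+150,yy.min(),xx[yy>yy.max()-6].mean()+150,yy.max())
E
```

```text
22.5 [ 0.4495 -0.1228  0.2117] [-0.3048 -0.0356 -0.1735]
brass (array([241, 167,  37,  40, 928], dtype=int32), array([261.1, 189.3]))
red n 214 tip x 243.28571428571428 y 14 base x 246.0 y 100
grn n 211 tip x 238.5762711864407 y 0 base x 238.6470588235294 y 26
5 230 226.77777777777777 15 223.0 103
5 272 200.5686274509804 0 205.41818181818184 28
8 292 257.5 30 243.83333333333331 110
8 248 233.86363636363637 11 236.0 41
11 352 220.64285714285714 16 247.0 99
11 245 242.82142857142856 0 244.0754716981132 26
```

>>> apply_moves(
  deltas=[
    [0, 0, 0, 0, 0, 0, 0.5],
    [0, 0, 0, 0, 0, 0, 0.5],
    [0, 0, 0, 0, 0, 0, 0.5],
    [0, 0, 0, 0, 0, 0, 0.5],
    [0, 0, 0, 0, 0, 0, 0.5],
    [0, 0, 0, 0, 0, 0, 0.5],
    [0, 0, 0, 0, 0, 0, 0.5],
    [0, 0, 0, 0, 0, 0, 0.5],
  ],
)

```text
time: 23.22
tool_pos: [0.4494, -0.1228, 0.2117]
tcp_rot: [3.008, -0.201, 0.76]
wrist_force: [-0.2, 0.3, -0.2]
width: 0.501
```

```bash
python3 - <<'E'
from h import *
look("14")
w=cv2.imread("pics/w14.png")
a=cv2.resize(w[150:230,200:320],(480,320),interpolation=cv2.INTER_CUBIC);b=cv2.resize(w[0:110,200:290],(360,440),interpolation=cv2.INTER_CUBIC)
m=np.zeros((600,800,3),np.uint8);m[:440,:360]=b;m[:320,320+0:800]=a if 0 else a;m[:440,:320]=b[:,:320];cv2.imwrite("pics/m14.png",m)
E
```

```text
23.2167 [ 0.4494 -0.1228  0.2117] [-0.2126  0.2536 -0.1952]
brass (array([241, 167,  37,  40, 933], dtype=int32), array([261.4, 189.4]))
red n 220 tip x 243.28571428571428 y 14 base x 246.0 y 100
grn n 211 tip x 238.5762711864407 y 0 base x 238.6206896551724 y 27
```

View pics/m14.png

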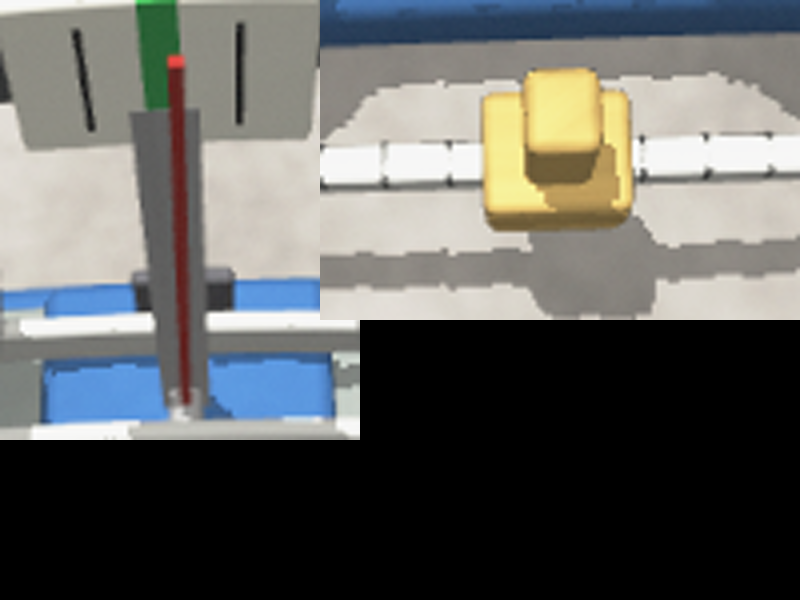

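The pointer stands steady 4 px right of the green centre, near the field's edge, about 0.015–0.02 rad. I'll nudge the poise about 5 mm left by closing the jaws round the target place.

```bash
python3 - <<'E'
from h import *
s=status.read_state()
G=onz(ray("wrist",(260.5,178),s),.161);print(G)
R=Rt(.5,-.134);zz=R[:,2];y=np.array([.12,.993,0])
P=np.array([.4925,-.130,.148]);print(proj("wrist",P+[0,0,.013],s))
for d in (0.005,):
  Q=P+y*d;print(rows(Q+.017*zz,R))
E
```

```text
[ 0.4909 -0.1303  0.161 ]
[259.8154 176.1366]
[ 0.0082 -0.0035  0.0938 -0.0006  0.0052  0.0004]
```

>>> apply_moves(
  deltas=[
    [0.007, -0.0035, 0.03, 0, 0.005, 0, 0.5],
    [0.007, -0.0035, 0.06, 0, 0.005, 0, 0.5],
    [0.007, -0.0035, 0.09, 0, 0.005, 0, 0.5],
    [0.007, -0.0035, 0.09, 0, 0.005, 0, 0.5],
    [0.007, -0.0035, 0.09, 0, 0.005, 0, 0.65],
    [0.007, -0.0035, 0.09, 0, 0.005, 0, 0.75],
    [0.007, -0.0035, 0.09, 0, 0.005, 0, 0.82],
    [0.007, -0.0035, 0.09, 0, 0.005, 0, 0.82],
  ],
  squeeze=20,
)

```text
time: 23.93
tool_pos: [0.4986, -0.1259, 0.1373]
tcp_rot: [3.005, -0.201, 0.77]
wrist_force: [1.3, -0.1, -4.2]
width: 0.182
```

>>> apply_moves(
  deltas=[
    [0, 0, 0, 0, 0, 0, 0.75],
    [0, 0, 0, 0, 0, 0, 0.6],
    [0, 0, 0, 0, 0, 0, 0.5],
    [0, 0, -0.03, 0, 0, 0, 0.5],
    [0, 0, -0.06, 0, 0, 0, 0.5],
    [0, 0, -0.09, 0, 0, 0, 0.5],
    [0, 0, -0.09, 0, 0, 0, 0.5],
    [0, 0, -0.09, 0, 0, 0, 0.5],
  ],
)

```text
time: 24.6
tool_pos: [0.4569, -0.1208, 0.2185]
tcp_rot: [3.001, -0.201, 0.776]
wrist_force: [0.3, -0.2, -0.1]
width: 0.497
```

>>> apply_moves(
  deltas=[
    [-0.007, 0.0035, 0, 0, -0.005, 0, 0.5],
    [-0.007, 0.0035, 0, 0, -0.005, 0, 0.5],
    [-0.007, 0.0035, 0, 0, -0.005, 0, 0.5],
    [-0.007, 0.0035, 0, 0, -0.005, 0, 0.5],
    [-0.007, 0.0035, 0, 0, -0.005, 0, 0.5],
    [-0.007, 0.0035, 0, 0, -0.005, 0, 0.5],
    [-0.007, 0.0035, 0, 0, -0.005, 0, 0.5],
    [-0.007, 0.0035, 0, 0, -0.005, 0, 0.5],
  ],
)

```text
time: 25.27
tool_pos: [0.4491, -0.1226, 0.2113]
tcp_rot: [3.009, -0.201, 0.759]
wrist_force: [0.0, -0.5, 0.3]
width: 0.498
```

>>> apply_moves(
  deltas=[
    [0, 0, 0, 0, 0, 0, 0.5],
    [0, 0, 0, 0, 0, 0, 0.5],
    [0, 0, 0, 0, 0, 0, 0.5],
    [0, 0, 0, 0, 0, 0, 0.5],
    [0, 0, 0, 0, 0, 0, 0.5],
    [0, 0, 0, 0, 0, 0, 0.5],
    [0, 0, 0, 0, 0, 0, 0.5],
    [0, 0, 0, 0, 0, 0, 0.5],
  ],
)

```text
time: 25.93
tool_pos: [0.449, -0.1227, 0.2115]
tcp_rot: [3.008, -0.201, 0.76]
wrist_force: [-0.3, -1.0, 0.8]
width: 0.499
```

```bash
python3 - <<'E'
from h import *
look("15")
E
```

```text
25.9333 [ 0.449  -0.1227  0.2115] [-0.2655 -0.9645  0.7759]
brass (array([236, 167,  38,  40, 912], dtype=int32), array([256.2, 189.2]))
red n 224 tip x 240.73684210526318 y 13 base x 245.66666666666669 y 99
grn n 184 tip x 238.5762711864407 y 0 base x 238.7826086956522 y 26
```

>>> apply_moves(
  deltas=[
    [0, 0, -0.02, 0, 0, 0, 0.5],
    [0, 0, -0.02, 0, 0, 0, 0.5],
    [0, 0, -0.02, 0, 0, 0, 0.5],
    [0, 0, -0.02, 0, 0, 0, 0.5],
    [0, 0, -0.02, 0, 0, 0, 0.5],
    [0, 0, -0.02, 0, 0, 0, 0.5],
  ],
)

```text
time: 26.48
tool_pos: [0.4394, -0.1213, 0.2281]
tcp_rot: [3.009, -0.201, 0.758]
wrist_force: [0.1, -0.7, 0.4]
width: 0.498
```

```bash
python3 - <<'E'
from h import *
from workcell import job
look("16")
print(job.finish_job())
E
```

```text
26.4833 [ 0.4394 -0.1213  0.2281] [ 0.0514 -0.701   0.3759]
brass (array([238, 161,  35,  39, 863], dtype=int32), array([256.4, 182.9]))
red n 185 tip x 242.2 y 19 base x 246.54545454545456 y 98
grn n 167 tip x 240.70588235294116 y 1 base x 150.0 y 55
the job is handed in; nothing more can be done
None
```

I handed the job in at 26.5 s, with two 500 g weights upright on the left pan and the beam floating close to level. The parcel works out at very roughly 1.2 kg. No verdict came back.

- **Level:** In the last two looks, about half a second apart, the red pointer tip stood about 2 px right of the middle of the green field (half-width 5 px). That is roughly 0.005–0.011 rad of tilt, against the 0.025 allowed. I measured it by colour mask in the wrist picture and did not check it from the other two cameras.
- **Weights, parcel and bystanders:** Both weights were upright and the parcel lay on its pan in the last full view I looked at, at 19.7 s. After that I slid the poise twice. I did not look again at them, or at the carton, ink bottle and ink-pad tin. All contacts after that were at the poise and were light, about 4 N at most.
- **Problems on the way:**
  - My first grasp of a weight ran joint 6 up to its limit, reading 2.551 against 2.55. I released it, turned the tool and gripped again.
  - The first placing of the poise left the pointer near the edge of the green field, so I nudged it about 5 mm left.

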